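Raise the loading guard to its catch and load a sample rack

TASK

Raise the clear guard of the sample loading station by its bottom rail until its hidden catch takes it at the height mark and it stays up by itself; feel for the catch and push gently, do not force the guard hard against its stop. Then slide the tube rack that waits in its lane in front of the guard fully home into the bay, keeping it upright, and leave the other racks, the bottle and the tray alone.

Things in the scene. Friction and masses are not known exactly. Their poses are not given: they have to be found in the camera images.
- station: Sample loading station fixed to the bench: white cabinet 420 x 560 mm, its deck 160 mm above the bench, a clear hood 215 mm tall on the deck's rear half. Origin on the bench (z = 0) under the middle of the guard pane; x runs level into the bay, away from the robot, y left, z up. Deck x -220 to +200 mm. Jambs 34 mm wide at y = -217, +217 mm, counterweights at y = -254, +254; pulleys up to 565 mm.
- free_space (a point): Free deck in front of the guard (this point: deck top, station x -80, y +20 mm). The deck is empty from y -90 to +140 mm. Lanes at y = -170, -125 and +165 mm: pairs of aluminium guides 8 mm tall, 26 mm apart inside, from x -215 to +115 mm. The waiting rack's caps reach 115 mm above the deck: keep the hand's body clear of them while at the guard.
- guard (a joint): Lift of the clear guard, m: 0 fully down (start), up to 0.14. Guard 400 mm wide, 160 mm tall, 0.70 to 0.81 kg; the counterweights on its cables are 0.44 kg together, so it is slightly the heavier: 3 to 5 N straight up raises it slowly, and let go it sinks shut in a second or two unless the catch holds it. Raising it gently into the catch needs under 12 N; over 18 N of contact force counts as forcing it.
- guard_edge (a point): Lower front edge of the guard's bottom rail at station y = +20 mm, a place to push clear of the racks. The rail is an aluminium bar, 390 mm along y, 30 mm deep, 18 mm tall, 26 mm of it in front of the pane's plane (station x = 0). Its flat underside is 57 mm above the deck when down: fingers tilted forward 30 degrees or more go under it and lift it (tilted, they also feel a level force about as large). Axes as the station's; rises with the guard.
- guard_roller (a point): Sprung roller on the guard's left edge, hidden in the jamb; rises with the guard. It is the catch: it drops into a pocket of a hidden plate. Going up, the push falls off for an instant as it drops in; 2 mm higher the guard meets a firm rubber stop and the push climbs: now it is caught. Eased down, it settles up to 4 mm lower and stays; a firm pull down would free it.
- height_mark (a point): Middle of the height mark on the front of the left jamb: two dark engraved lines 44 mm apart, one above the other (same on the right). 332 mm above the bench. Dark pointer lines on the rail's ends, 9 mm above its underside, are level with it at lift 0.1055. The catch plate is set somewhere within the mark, unseen: the guard rests in it at a lift from 0.086 to 0.125, to be felt for.
- rack_mid (a point): Centre, 33 mm up, of the rack to load: grey plastic, five capped tubes, waiting in the lane at y = -125 mm in front of the guard. x along it into the bay, z up. 160 mm long (x -80 to +80), 22 wide, about 0.2 kg. Tube part x -24 to +80, 115 mm tall with caps; then a low handle x -80 to -24, 36 mm tall, 14 wide, ending in a flat plate 22 wide facing the robot, to push on. Slides with 1 to 2 N.
- rack_home (a point): Where rack_mid lies when the rack is fully home, its far end against the rigid grey stop of its lane: station x +38, y -125 mm, 193 mm above the bench. The handle's end plate is then 42 mm in front of the guard's plane, under the raised rail, whose underside is then about 160 mm above the deck. x along the lane into the bay.
- rack: The rack of rack_mid itself; origin under its middle, axes the same.
- rack_right_mid (a point): Centre, 33 mm up, of an equal rack already in the bay, lane y = -170 mm: leave alone.
- rack_left_mid (a point): Centre, 33 mm up, of an equal rack already in the bay, lane y = +165 mm: leave alone.
- reagent: White reagent bottle, 68 mm across, 150 mm tall, on the bench left of the station. Origin under its middle. Leave alone.
- cap_tray: Open white tray 100 x 80 x 40 mm on the bench right of the station. Origin under its middle. Leave alone.
Mind the look-alikes: they are no part of the job. What is shaped like the rack but yellow is not meant.

How it is judged:
By the outcome, as a careful person would: the job done as asked, in the order asked, and still so for the second after the job is handed in, with the robot touching nothing.
It also fails if it takes over 67 s, if anything falls off the work surface, if the arm or the gripper's body presses on something with over 40 N, if the wrist force passes 120 N, or if a joint passes its speed limit or range.

ROBOT

A 7-joint arm with a two-finger parallel gripper is mounted at the origin on the work surface. World frame = base frame: x ahead of the robot, y to its left, z up, the work surface at z = 0. Lengths are in mm, angles in degrees, forces in N, time in s.
With the tool pointing down it reaches from about 425 to 975 mm from the base axis. Payload 16.7 kg.
Tool frame: the origin (TCP) lies midway between the tips of the shut fingers; the grasp point (between the pads) lies 19 mm behind it (pinch_z is the distance from the TCP to the grasp point, in mm); x points along the fingers, y is the direction in which the jaws open and shut, and the axes are right-handed (so a half turn about x gives the same grasp; the last joint's range is limited). The gripper opens to 85 mm and grips with 20 to 120 N. Pads are 22 mm wide; open, the fingers measure 114 mm over their backs; the gripper's body (76 mm by 85 mm) begins 54 mm behind the grasp point. The pads swing forward as they close: fully open they stand 13 mm farther back than shut.
Start: joints at [-81.446, 24.414, 4.234, 92.017, -1.954, 63.644, -3.845], TCP at [198.706, 645.05, 192.902] pointing down, gripper open.
Joint ranges: [-163.25, 163.25], [-28.42, 122.38], [-70.27, 78.77], [12.13, 141.07], [-58.53, 238.53], [9.26, 117.41], [-156.51, 156.51]. Speed limits (degrees/s): [108.29, 108.29, 136.94, 136.94, 172.46, 172.46, 172.46].

INTERFACE

Orientations are given as a 3x3 rotation matrix whose columns are the frame's x, y, z axes.
In Python, from station import * gives the robot as it stands.
- The arm moves only by the tool step_arm, never from a script. Its argument "rows" is a list of rows, each a list of 6 numbers: the shift along the world's x, y, z in m, then the turn, a rotation vector about the world's x, y, z in rad. In form: [[x, y, z, rx, ry, rz], ...]. A call has 1 to 10 rows; each row is the pose to reach, as a shift and turn from the pose commanded when the call began; what a row does not reach only later rows make up. A row lasts 1/10 s, in which the tool goes at most 50 mm and 8.59 degrees, less where a joint would pass 70% of its speed; a pose out of reach is approached as far as the arm can. A call with a gripper value outside its range is refused whole. "fingers" is the closure, from 0 (fully open) to 1 (shut), set as the call begins (left out, the last holds). The fingers move at their own pace and stop on an object; "squeeze" is the grip in N (left out, the last holds). Time passes only in rows, so rows that repeat a pose let the fingers close. It gives the time, the measured TCP pose, the force and the opening at its end, in the units of the state.
- get_state(): the state, without advancing time (a new reading comes with each control period).
- camera(name): name is "side" or "top"; returns (picture, depth): 384x512x3 uint8, blue, green, red; 384x512 float32, mm along the optical axis (not along the pixel's ray), 0 where there is no reading.
- camera_info(name): a dict with "K" (3x3 intrinsics, pixels), "camera_from_world" (4x4, takes a point from world to camera coordinates). Camera axes: x right, y up, looking along -z (the intrinsics and any distortion apply to the point x, -y, -z); pixel columns grow to the right and rows downward; lengths in mm; the calibration is good to about 2 mm. A picture is of the moment at which its call begins. camera_info takes no time and is no camera call.
- close_job(): hands the job in, once; it reports no verdict.
The state is a dict: "time": time; "qpos": joint angles; "qd": joint speeds; "joint_efforts": joint torques, N m; "tcp_pos": TCP position; "eef_rot": TCP orientation; "ft_force": force on the tool from outside, world axes, zero at the start; "wrist_torque": the same for the moment, N m; "gripper_width": opening from 0.0 (shut) to 1.0 (fully open).
Only numpy, scipy, OpenCV 4.12 (cv2) and the standard library are available. Lean on these libraries where they do the work, as an engineer would, in place of code of your own. Each camera call takes 0.05 s, during which the arm holds its last target. There are 200 camera calls.

## Working session

There is one attempt and no reset: what is moved stays moved. The work goes in short steps, Python scripts to look and compute and a tool call to move; the robot and the scene stay as the last step left them, time stands still between calls to the robot, and variables do not carry over. Pictures are saved under pics/ and viewed, about 8 in all and at most 12, crops included, and the job is handed in when it is done.

Besides the shell and the picture viewer there is one more tool, called as name(argument=value, ...), one argument or row to a line, values as JSON. step_arm: Moves the arm, as the interface text tells. Its arguments: {"type":"object","properties":{"rows":{"type":"array"},"fingers":{"type":"number"},"squeeze":{"type":"number"}},"required":["rows"]}

```bash
mkdir -p pics; ls
python3 - <<'E'
from station import *
import cv2,numpy as np
s=get_state();print(s['time'],s['tcp_pos'],s['eef_rot'],s['ft_force'])
for n in('side','top'):
    p,d=camera(n);cv2.imwrite(f'pics/{n}0.png',p);np.save(f'pics/{n}0.npy',d)
    i=camera_info(n);print(n,i)
E
```

```text
pics
0.0 [198.59716342 644.64365042 192.21369355] [[-2.85151660e-04  2.94411195e-01  9.55678799e-01]
 [-1.26514877e-03  9.55677967e-01 -2.94411317e-01]
 [-9.99999159e-01 -1.29302773e-03  9.99608025e-05]] [ 0.51501664  0.41703734 -0.23782198]
side {'K': array([[373.57442129,   0.        , 252.32422035],
       [  0.        , 373.57442129, 202.89522538],
       [  0.        ,   0.        ,   1.        ]]), 'camera_from_world': array([[ 4.35442581e-01, -9.00213440e-01,  2.34942544e-03,
        -1.99645218e+02],
       [ 5.36632213e-01,  2.61668244e-01,  8.02219170e-01,
        -4.46888594e+02],
       [-7.22783249e-01, -3.48059609e-01,  5.97025027e-01,
        -8.10955779e+02],
       [ 0.00000000e+00,  0.00000000e+00,  0.00000000e+00,
         1.00000000e+00]])}
top {'K': array([[379.03236782,   0.        , 256.7117865 ],
       [  0.        , 379.03236782, 187.85124652],
       [  0.        ,   0.        ,   1.        ]]), 'camera_from_world': array([[-2.27571036e-02, -9.99736036e-01,  3.15789262e-03,
         1.39744705e+01],
       [ 9.86642018e-01, -2.19491678e-02,  1.61417977e-01,
        -5.69920821e+02],
       [-1.61306055e-01,  6.78911517e-03,  9.86881079e-01,
        -1.46073685e+03],
       [ 0.00000000e+00,  0.00000000e+00,  0.00000000e+00,
         1.00000000e+00]])}
```

View pics/side0.png

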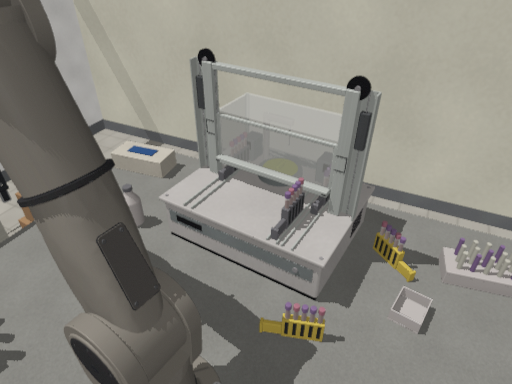

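View pics/top0.png

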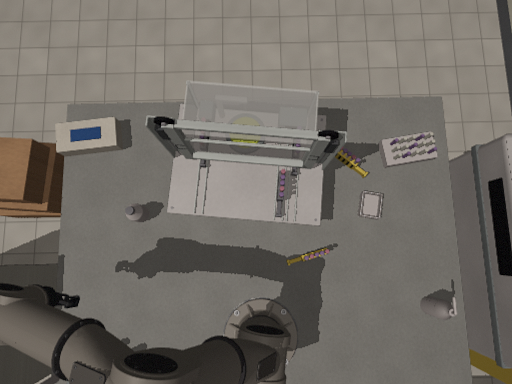

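Side view: the waiting grey rack is at about (290,210), the guard rail runs (217,162)–(325,187), and yellow look-alikes are at (290,325) and (393,250). In the top view the deck's front edge runs about (168,213)–(322,222), and the rack is at (282,187).

```bash
cat > h.py <<'E'
import numpy as np, cv2
from station import *
def world(n,d):
    i=camera_info(n);K=i['K'];T=np.linalg.inv(i['camera_from_world'])
    v,u=np.mgrid[:384,:512]
    c=np.stack([(u-K[0,2])/K[0,0]*d,-(v-K[1,2])/K[1,1]*d,-d,np.ones_like(d)],-1)
    return (c@T.T)[...,:3]
def ray(n,u,v,z):
    i=camera_info(n);K=i['K'];T=np.linalg.inv(i['camera_from_world'])
    d=T[:3,:3]@np.array([(u-K[0,2])/K[0,0],-(v-K[1,2])/K[1,1],-1]);o=T[:3,3]
    return o+d*(z-o[2])/d[2]
def proj(n,P):
    i=camera_info(n);K=i['K'];c=i['camera_from_world']@np.append(P,1)
    return K[0,0]*c[0]/-c[2]+K[0,2],-K[1,1]*c[1]/-c[2]+K[1,2]
E
python3 - <<'E'
from h import *
d=np.load('pics/top0.npy');W=world('top',d)
m=(abs(W[...,2]-160)<6)&(d>0)
m=cv2.morphologyEx(m.astype('u1'),cv2.MORPH_OPEN,np.ones((3,3)))
n,l,st,c=cv2.connectedComponentsWithStats(m)
for k in np.argsort(-st[1:,4])[:4]+1:print(st[k],c[k], np.median(W[l==k][:,2]))
k=np.argmax(st[1:,4])+1
P=W[l==k][:,:2].astype('f4');r=cv2.minAreaRect(P);print(r,cv2.boxPoints(r))
# front edge line by column-min x in world
ys,xs=np.where(l==k)
E_=np.array([W[ys[xs==u].max(),u,:2] for u in range(180,315)]);f=np.polyfit(E_[:,1],E_[:,0],1);print('front edge x=a*y+b',f,np.degrees(np.arctan(f[0])))
for n in('top','side'):
    p=cv2.imread(f'pics/{n}0.png')
    a=p[110:230,160:350] if n=='top' else p[40:290,150:390]
    s=4 if n=='top' else 2.4
    cv2.imwrite(f'pics/{n}crop.png',cv2.resize(a,None,fx=s,fy=s,interpolation=cv2.INTER_CUBIC))
E
```

```text
[ 194  160   83   61 3722] [238.84524449 190.64212789] 159.71985204377734
[ 167  151   39   63 1576] [184.75571066 183.79505076] 159.7389101199168
[ 295  163   28   62 1356] [308.93436578 195.18067847] 159.86596193224318
[283 175  14  47 371] [289.97574124 200.21832884] 159.94297151736168
((547.332763671875, 79.28589630126953), (286.8290100097656, 207.75936889648438), 83.8666000366211) [[428.72476 -52.20878]
 [635.29486 -74.40656]
 [665.9408  210.78058]
 [459.37067 232.97836]]Traceback (most recent call last):
  File "<stdin>", line 11, in <module>
    return umr_maximum(a, axis, None, out, keepdims, initial, where)
ValueError: zero-size array to reduction operation maximum which has no identity
```

Run:
```python
from h import *
d=np.load('pics/top0.npy');W=world('top',d)
m=(abs(W[...,2]-160)<7)&(d>0)
m[:145]=0;m[230:]=0;m[:,:160]=0;m[:,330:]=0
E_=np.array([W[np.where(m[:,u])[0].max(),u,:2] for u in range(180,315) if m[:,u].any()])
f=np.polyfit(E_[:,1],E_[:,0],1)
for _ in range(3):
    r=abs(np.polyval(f,E_[:,1])-E_[:,0]);k=r<4;f=np.polyfit(E_[k,1],E_[k,0],1)
th=np.arctan(-f[0]);print('yaw',np.degrees(th),k.sum(),len(k))
P=W[m][:,:2]; ex=np.array([np.cos(th),np.sin(th)]);ey=np.array([-ex[1],ex[0]])
a=P@ex;b=P@ey;front=np.percentile(a,.1)
sel=a<front+150
L,R=b[sel].max(),b[sel].min();print('front',front,'L,R',L,R,L-R)
x0=front+220;y0=(L+R)/2;o=ex*x0+ey*y0;print('origin',o)
# rail: heights 225..245
S=np.stack([W[...,:2]@ex-x0,W[...,:2]@ey-y0,W[...,2]],-1)
rm=(abs(S[...,2]-235)<8)&(abs(S[...,0])<60)&(abs(S[...,1])<195)
print('rail x pct',np.percentile(S[rm][:,0],[2,10,50,90,98]),np.median(S[rm][:,2]),np.percentile(S[rm][:,1],[0,1,99,100]))
rk=(S[...,2]>170)&(S[...,2]<285)&(abs(S[...,1]+125)<25)&(S[...,0]<-25)&(S[...,0]>-230)
print('rack',np.percentile(S[rk],[1,5,50,95,99],axis=0))
np.save('st.npy',[o[0],o[1],th])
for n in('top','side'):
    p=cv2.imread(f'pics/{n}0.png')
    for q in[(0,0,160),(-220,280,160),(-220,-280,160),(-26,-195,217),(-26,195,217),(-220,-125,160),(-26,20,217)]:
        w=np.append(o+ex*q[0]+ey*q[1],q[2]);u,v=proj(n,w);cv2.circle(p,(round(u),round(v)),1,(0,0,255),-1)
    a,s=(p[110:230,160:350],4) if n=='top' else (p[40:290,150:390],2.4)
    cv2.imwrite(f'pics/{n}crop.png',cv2.resize(a,None,fx=s,fy=s,interpolation=cv2.INTER_CUBIC))
```

```text
yaw -6.127395463113978 133 135
front 432.07023073339076 L,R 382.5364361870853 -178.1122275708358 560.6486637579211
origin [659.25503555  32.02652294]
rail x pct [-26.73567226 -24.96971123 -14.24836683  -3.31043713  -1.71008233] 234.6472550731511 [-193.82832028 -190.40380457  188.53683511  193.63790753]
rack [[-202.50430424 -141.74835472  170.64547603]
 [-197.30561426 -136.46677354  172.63982637]
 [-116.28594737 -123.00598372  225.1636484 ]
 [ -26.6245473  -113.94457111  276.98857435]
 [ -25.39450622 -108.85977309  278.53506783]]
```

View pics/topcrop.png

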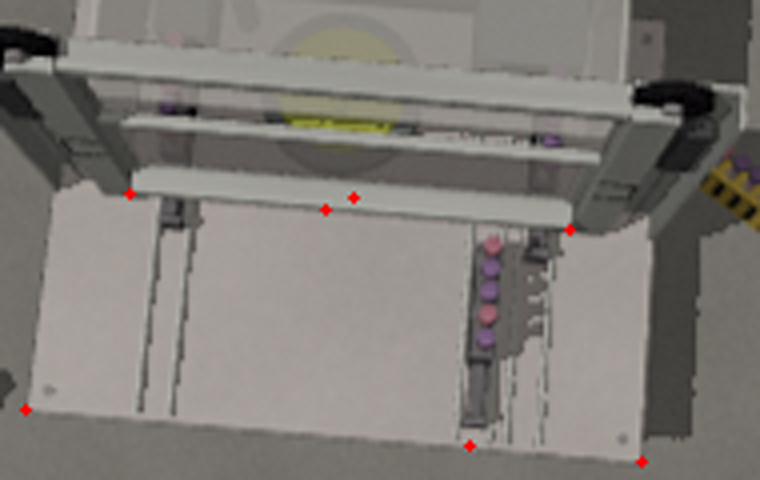

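View pics/sidecrop.png

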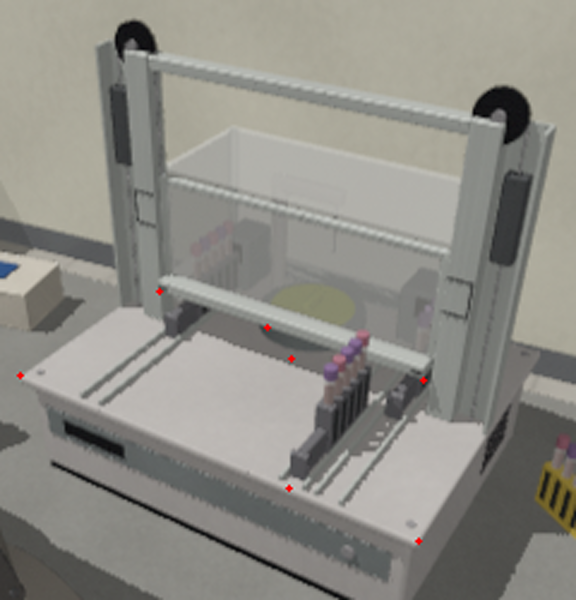

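The projected points fit the deck and rail (yaw −6.1°, origin (659,32)). The grey rack in the y=−125 lane, at top px (282,187), is the one in front of the guard. The two grey racks are already in the bay, and the yellow ones on the bench are decoys. Next I'll work out the move to a standoff.

```bash
cat >> h.py <<'E'
from scipy.spatial.transform import Rotation as R
ox,oy,th=np.load('st.npy')
ex=np.array([np.cos(th),np.sin(th),0]);ey=np.array([-ex[1],ex[0],0])
def sw(q): return np.array([ox,oy,0])+ex*q[0]+ey*q[1]+np.array([0,0,q[2]])
def ws(w): d=np.array(w)-[ox,oy,0];return np.array([d@ex,d@ey,d[2]])
def rot(t,yawoff=0):
    t=np.radians(t);x=np.sin(t)*ex-np.cos(t)*np.array([0,0,1]);return np.stack([x,ey,np.cross(x,ey)],1)
def goto(q,t):
    s=get_state();d=sw(q)-s['tcp_pos'];r=R.from_matrix(rot(t)@np.array(s['eef_rot']).T).as_rotvec()
    print('shift m',np.round(d/1000,4),'rotvec',np.round(r,4),'deg',np.degrees(np.linalg.norm(r)).round(1))
def rep():
    s=get_state();x=np.array(s['eef_rot'])[:,0]
    print('t',s['time'],'q',np.round(s['qpos'],1),'st',ws(s['tcp_pos']).round(1),'tilt',np.degrees(np.arctan2(x@ex,-x[2])).round(1),'side',(x@ey).round(3),'f_st',np.round([s['ft_force']@ex,s['ft_force']@ey,s['ft_force'][2]],2))
E
python3 -c "
from h import *
rep();goto((-130,20,330),30);goto((-110,20,230),60)"
```

```text
t 0.1 q [-81.4  24.4   4.2  92.   -2.   63.6  -3.8] st [-523.4  560.   192.3] tilt -0.0 side -0.001 f_st [-0.32 -0.34  0.01]
shift m [ 0.3335 -0.5789  0.1377] rotvec [-0.1045 -0.5138  0.1878] deg 31.9
shift m [ 0.3534 -0.581   0.0377] rotvec [-0.2103 -1.0273  0.1746] deg 60.9
```

step_arm(
  rows=[
    [0.03, -0.02, 0.04, 0, 0, 0.02],
    [0.06, -0.05, 0.08, 0, 0, 0.04],
    [0.09, -0.09, 0.11, 0, 0, 0.06],
    [0.12, -0.13, 0.14, 0, 0, 0.08],
    [0.14, -0.17, 0.16, 0, 0, 0.1],
    [0.16, -0.21, 0.17, 0, 0, 0.12],
    [0.18, -0.25, 0.18, 0, 0, 0.14],
    [0.2, -0.29, 0.18, 0, 0, 0.16],
    [0.22, -0.33, 0.18, 0, 0, 0.18],
    [0.24, -0.37, 0.18, 0, 0, 0.19],
  ],
  fingers=1,
)

```text
time: 1.1
tcp_pos: [438.4, 274.6, 373.0]
eef_rot: [[0.0, 0.108, 0.994], [0.0, 0.994, -0.108], [-1.0, 0.0, -0.0]]
ft_force: [1.3, 0.2, -0.2]
gripper_width: -0.002
```

```bash
python3 -c "
from h import *
rep();goto((-130,20,330),30);goto((-130,20,330),60)"
```

```text
t 1.1 q [-55.2   2.2  16.7  98.1  -0.7  79.8  45.4] st [-245.5  217.6  373. ] tilt -0.0 side 0.0 f_st [ 1.29  0.29 -0.2 ]
shift m [ 0.0937 -0.2088 -0.043 ] rotvec [-0.0565 -0.5206  0.001 ] deg 30.0
shift m [ 0.0937 -0.2088 -0.043 ] rotvec [-1.1260e-01 -1.0411e+00  8.0000e-04] deg 60.0
```

step_arm(
  rows=[
    [0.01, -0.02, 0, 0, 0, 0],
    [0.02, -0.05, 0, -0.01, -0.08, 0],
    [0.03, -0.08, 0, -0.02, -0.18, 0],
    [0.04, -0.11, 0, -0.03, -0.28, 0],
    [0.05, -0.14, 0, -0.04, -0.38, 0],
    [0.06, -0.17, 0, -0.055, -0.5, 0],
    [0.07, -0.2, 0, -0.065, -0.6, 0],
    [0.08, -0.209, 0, -0.077, -0.72, 0],
    [0.09, -0.209, 0, -0.09, -0.85, 0],
    [0.094, -0.209, 0, -0.1, -0.95, 0],
  ],
)

```text
time: 2.1
tcp_pos: [531.4, 67.9, 372.8]
eef_rot: [[0.815, 0.105, 0.57], [-0.083, 0.994, -0.064], [-0.574, 0.005, 0.819]]
ft_force: [0.9, 0.4, 0.5]
gripper_width: -0.003
```

```bash
python3 -c "
from h import *
rep();goto((-90,20,215),60);goto((-90,20,215),50)"
```

```text
t 2.1 q [-38.2 -22.4  -0.7 137.2  64.1  39.5   2.1] st [-131.    22.   372.8] tilt 55.0 side 0.004 f_st [0.88 0.51 0.53]
shift m [ 0.0405 -0.0064 -0.1578] rotvec [-0.0139 -0.0867 -0.0021] deg 5.0
shift m [ 0.0405 -0.0064 -0.1578] rotvec [ 0.0045  0.0868 -0.0017] deg 5.0
```

step_arm(
  rows=[
    [0.01, -0.001, -0.02, 0, 0, 0],
    [0.015, -0.002, -0.045, 0, 0, 0],
    [0.02, -0.003, -0.075, 0, -0.02, 0],
    [0.025, -0.004, -0.105, 0, -0.04, 0],
    [0.03, -0.005, -0.13, -0.01, -0.06, 0],
    [0.035, -0.006, -0.15, -0.014, -0.087, -0.002],
    [0.04, -0.006, -0.17, -0.014, -0.087, -0.002],
    [0.04, -0.006, -0.175, -0.014, -0.087, -0.002],
  ],
)

```text
time: 2.9
tcp_pos: [564.4, 62.2, 348.9]
eef_rot: [[0.881, 0.111, 0.459], [-0.096, 0.994, -0.057], [-0.463, 0.006, 0.887]]
ft_force: [-0.7, -0.2, 0.0]
gripper_width: -0.003
```

```bash
python3 -c "
from h import *
rep();goto((-12,20,190),60);p,d=camera('side');cv2.imwrite('pics/s1.png',cv2.resize(p[100:300,100:400],None,fx=2.6,fy=2.6))"
```

```text
t 2.9 q [  9.8 -15.9 -37.9 140.7  94.7  23.8 -31.4] st [-97.5  19.9 348.9] tilt 62.4 side -0.001 f_st [-0.67 -0.25  0.03]
shift m [ 0.0851 -0.009  -0.1589] rotvec [-0.0018  0.0431  0.0045] deg 2.5
```

View pics/s1.png

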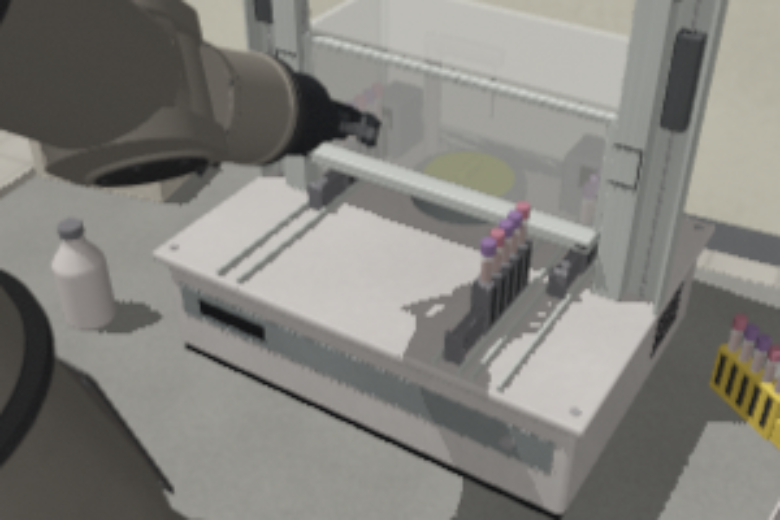

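The closed fingers are at picture (370,127), left of the rack and above the deck, and nothing is touched. q4 is near its limit, so I'll ease the tilt to about 48° while going down.

step_arm(
  rows=[
    [0, 0, -0.01, 0.005, 0.05, 0],
    [0, 0, -0.03, 0.01, 0.1, 0],
    [0, 0, -0.05, 0.015, 0.16, 0],
    [0, 0, -0.07, 0.023, 0.22, 0],
    [0, 0, -0.09, 0.025, 0.25, 0],
    [0, 0, -0.11, 0.025, 0.25, 0],
    [0, 0, -0.13, 0.025, 0.25, 0],
    [0, 0, -0.14, 0.025, 0.25, 0],
    [0, 0, -0.14, 0.025, 0.25, 0],
    [0, 0, -0.14, 0.025, 0.25, 0],
  ],
)

```text
time: 3.95
tcp_pos: [564.4, 62.4, 209.1]
eef_rot: [[0.739, 0.112, 0.665], [-0.081, 0.994, -0.078], [-0.669, 0.003, 0.743]]
ft_force: [-0.5, 0.3, 0.7]
gripper_width: -0.0
```

```bash
python3 -c "
from h import *
rep();goto((-12,20,188),50);goto((-12,20,188),60)"
```

```text
t 3.95 q [ 12.3  -0.7 -41.  140.3  94.2  24.9 -30.3] st [-97.5  20.1 209.1] tilt 48.0 side -0.002 f_st [-0.48  0.27  0.68]
shift m [ 0.085  -0.0092 -0.0211] rotvec [-0.0071 -0.0345  0.0054] deg 2.0
shift m [ 0.085  -0.0092 -0.0211] rotvec [-0.0262 -0.2079  0.0051] deg 12.0
```

step_arm(
  rows=[
    [0.0, 0, -0.01, -0.01, -0.06, 0],
    [0.01, -0.001, -0.018, -0.015, -0.12, 0],
    [0.02, -0.002, -0.021, -0.02, -0.17, 0],
    [0.03, -0.003, -0.021, -0.026, -0.2, 0],
    [0.045, -0.005, -0.021, -0.026, -0.208, 0.005],
    [0.06, -0.007, -0.021, -0.026, -0.208, 0.005],
    [0.075, -0.008, -0.021, -0.026, -0.208, 0.005],
    [0.085, -0.009, -0.021, -0.026, -0.208, 0.005],
    [0.085, -0.009, -0.021, -0.026, -0.208, 0.005],
    [0.085, -0.009, -0.021, -0.026, -0.208, 0.005],
  ],
)

```text
time: 4.95
tcp_pos: [649.8, 53.5, 188.7]
eef_rot: [[0.862, 0.107, 0.496], [-0.093, 0.994, -0.054], [-0.499, 0.0, 0.867]]
ft_force: [0.0, -0.0, 0.0]
gripper_width: -0.0
```

```bash
python3 -c "
from h import *
rep();p,d=camera('side');cv2.imwrite('pics/s2.png',cv2.resize(p[80:280,100:400],None,fx=2.6,fy=2.6))"
```

```text
t 4.95 q [ 35.   26.7 -68.7 139.4 124.7  56.9 -44.9] st [-11.7  20.3 188.7] tilt 60.1 side -0.0 f_st [ 0.04 -0.04  0.02]
```

View pics/s2.png

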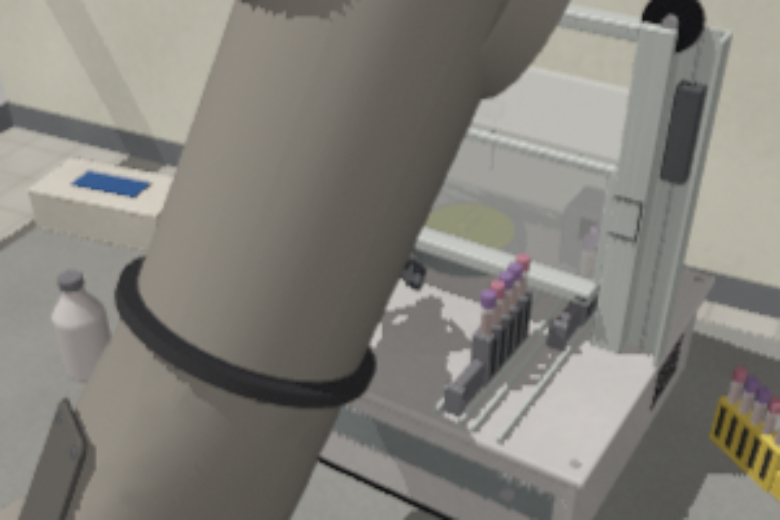

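The fingertip at picture (415,270) is under the rail and clear of the rack, with zero force. Starting the lift gently.

step_arm(
  rows=[
    [0, 0, 0.002, 0, 0, 0],
    [0, 0, 0.004, 0, 0, 0],
    [0, 0, 0.006, 0, 0, 0],
    [0, 0, 0.0075, 0, 0, 0],
    [0, 0, 0.009, 0, 0, 0],
    [0, 0, 0.0105, 0, 0, 0],
    [0, 0, 0.012, 0, 0, 0],
    [0, 0, 0.0135, 0, 0, 0],
    [0, 0, 0.015, 0, 0, 0],
    [0, 0, 0.017, 0, 0, 0],
  ],
)

```text
time: 6.0
tcp_pos: [649.5, 53.2, 205.1]
eef_rot: [[0.861, 0.107, 0.497], [-0.092, 0.994, -0.054], [-0.5, 0.001, 0.866]]
ft_force: [1.2, -1.1, 0.4]
gripper_width: 0.001
```

```bash
python3 -c "
from h import *
rep()"
```

```text
t 6.0 q [ 36.1  22.9 -68.8 138.8 122.9  53.  -44.6] st [-12.   20.  205.1] tilt 60.0 side 0.0 f_st [ 1.29 -1.01  0.44]
```

step_arm(
  rows=[
    [0, 0, 0.0015, 0, 0, 0],
    [0, 0, 0.003, 0, 0, 0],
    [0, 0, 0.0045, 0, 0, 0],
    [0, 0, 0.006, 0, 0, 0],
    [0, 0, 0.0075, 0, 0, 0],
    [0, 0, 0.009, 0, 0, 0],
    [0, 0, 0.0105, 0, 0, 0],
    [0, 0, 0.012, 0, 0, 0],
  ],
)

```text
time: 6.8
tcp_pos: [649.5, 53.2, 217.2]
eef_rot: [[0.861, 0.107, 0.496], [-0.093, 0.994, -0.054], [-0.499, 0.001, 0.866]]
ft_force: [0.2, -0.1, -0.9]
gripper_width: -0.0
```

```bash
python3 -c "
from h import *
rep()"
```

```text
t 6.8 q [ 36.9  20.2 -68.9 138.4 121.7  50.1 -44.3] st [-12.   20.  217.2] tilt 60.0 side -0.0 f_st [ 0.18 -0.04 -0.92]
```

```bash
cat >> h.py <<'E'
def railz(show=None):
    d=camera('side');p,d=d
    W=world('side',d);D=W-[ox,oy,0];x=D@ex;y=D@ey;z=W[...,2]
    m=(abs(x+14)<10)&(y<-70)&(y>-160)&(z>215)&(z<400)&(d>0)
    b=p.mean(2)
    f=(x<-22)&(x>-31)&(y<-80)&(y>-160)&(z>200)&(z<380)&(d>0)
    print('rail top z',np.percentile(z[m],[5,50,95]).round(1) if m.any() else None,m.sum(),'front face',np.percentile(z[f],[2,50,98]).round(1) if f.any() else None,f.sum())
    if show: cv2.imwrite(show,cv2.resize(p[60:260,150:400],None,fx=3,fy=3))
E
python3 -c "
from h import *
railz('pics/s3.png')"
```

```text
rail top z [236.7 308.8 376.4] 719 front face [220.  231.7 238.5] 91
```

View pics/s3.png

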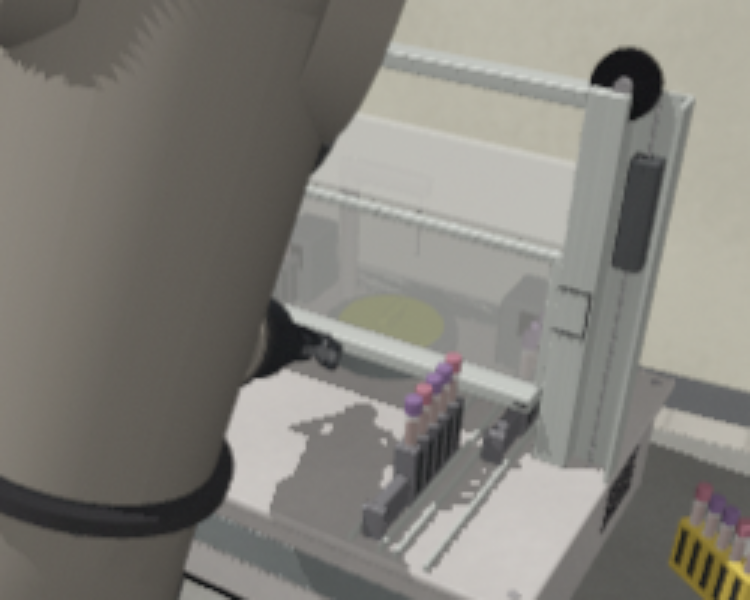

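```bash
python3 -c "
from h import *
s=get_state();u,v=proj('side',s['tcp_pos']);print('tcp px crop',(u-150)*3,(v-60)*3)
for q in[(-26,20,217),(-26,20,235),(-12,20,217)]:
  u,v=proj('side',sw(q));print(q,(u-150)*3,(v-60)*3)
p,d=camera('side');W=world('side',d);D=W-[ox,oy,0];S=np.stack([D@ex,D@ey,W[...,2]],-1)
for r,c in[(176,258),(178,261),(180,263),(174,262),(170,270),(172,275)]:print(r,c,S[r,c].round(1),p[r,c])
p,d=camera('top');W=world('top',d);D=W-[ox,oy,0];S=np.stack([D@ex,D@ey,W[...,2]],-1)
f=(abs(S[...,1]-20)<5)&(S[...,0]>-60)&(S[...,0]<20);print(S[f][np.argsort(S[f][:,0])][::4].round(0))
"
```

```text
tcp px crop 341.27559394956177 342.40283846847603
(-26, 20, 217) 334.3914833450522 348.9132843985022
(-26, 20, 235) 334.6891651205124 334.0831956959721
(-12, 20, 217) 341.2664697048401 342.77954756781867
176 258 [-130.2  -29.7  291.3] [79 78 76]
178 261 [-125.7  -36.7  284.7] [92 90 90]
180 263 [ 24.1  43.  167.6] [80 80 77]
174 262 [-120.1  -36.3  294.6] [69 68 66]
170 270 [ -9.8  -0.5 238.1] [184 190 188]
172 275 [ -9.6 -18.1 236.7] [190 196 193]
[[-60.  24. 259.]
 [-55.  17. 254.]
 [-48.  25. 253.]
 [-44.  22. 252.]
 [-27.  25. 224.]
 [-26.  24. 234.]
 [-23.  21. 237.]
 [-19.  17. 160.]
 [-16.  24. 163.]
 [-14.  17. 156.]
 [-12.  22. 524.]
 [-11.  22. 235.]
 [-10.  22. 526.]
 [ -8.  22. 529.]
 [ -6.  17. 371.]
 [ -5.  20. 528.]
 [ -4.  23. 236.]
 [ -3.  22. 246.]
 [ -3.  24. 285.]
 [ -3.  25. 271.]
 [ -3.  24. 297.]
 [ -2.  21. 284.]
 [ -2.  18. 284.]
 [ -2.  15. 347.]
 [ -1.  24. 377.]
 [ -1.  18. 526.]
 [  2.  24. 377.]
 [  4.  18. 528.]
 [  8.  18. 527.]
 [  9.  18. 531.]
 [ 16.  19. 375.]
 [ 19.  20. 376.]]
```

The guard is still down and there's no force. The dark bits near the tip in the picture are gripper parts, so the tip itself is hidden. I'll raise a few millimetres more and watch the force.

step_arm(
  rows=[
    [0, 0, 0.001, 0, 0, 0],
    [0, 0, 0.002, 0, 0, 0],
    [0, 0, 0.003, 0, 0, 0],
    [0, 0, 0.004, 0, 0, 0],
  ],
)

```text
time: 7.35
tcp_pos: [649.5, 53.2, 221.1]
eef_rot: [[0.861, 0.107, 0.496], [-0.093, 0.994, -0.054], [-0.499, 0.001, 0.866]]
ft_force: [1.1, 0.2, -0.3]
gripper_width: -0.001
```

```bash
python3 -c "
from h import *
rep();railz()
p,d=camera('top');cv2.imwrite('pics/t4.png',cv2.resize(p[130:190,190:290],None,fx=8,fy=8,interpolation=cv2.INTER_CUBIC))
W=world('top',d);D=W-[ox,oy,0];S=np.stack([D@ex,D@ey,W[...,2]],-1)
for Sx in(S,):
  f=(abs(S[...,0]+12)<6)&(abs(S[...,1])<190)&(S[...,2]<330)&(S[...,2]>200);print(np.percentile(S[f][:,2],[10,25,50,75,90]),f.sum())
d0=np.load('pics/top0.npy');W=world('top',d0);D=W-[ox,oy,0];S=np.stack([D@ex,D@ey,W[...,2]],-1)
f=(abs(S[...,0]+12)<6)&(abs(S[...,1])<190)&(S[...,2]<330)&(S[...,2]>200);print(np.percentile(S[f][:,2],[10,25,50,75,90]),f.sum())
"
```

```text
t 7.35 q [ 37.2  19.3 -68.9 138.2 121.3  49.2 -44.2] st [-12.   20.  221.1] tilt 60.0 side -0.0 f_st [ 1.11  0.3  -0.28]
rail top z [236.7 310.7 376.3] 738 front face [219.7 231.1 238. ] 96
[231.26726451 232.76020201 234.67950873 236.46068878 237.91284265] 363
[231.58016456 233.09045481 234.63036075 236.31695584 237.88738965] 358
```

View pics/t4.png

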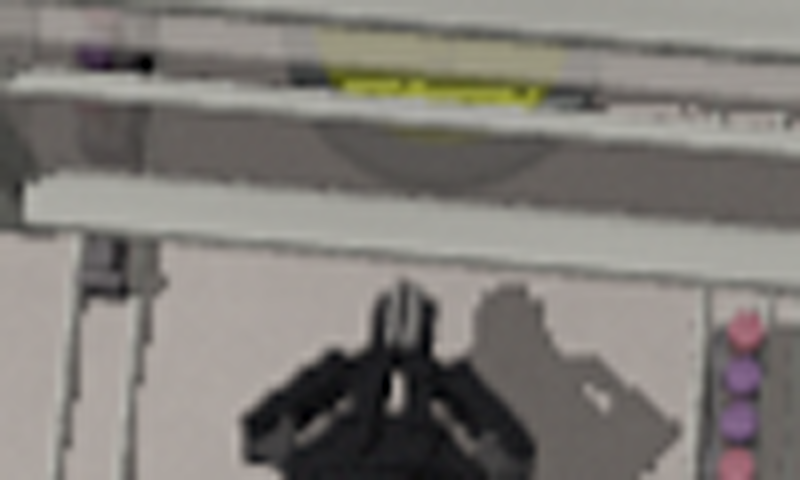

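The top view shows the fingertip at crop (403,285), in front of the rail edge at (403,252), so it isn't under the rail. Checking that against the kinematics.

```bash
python3 -c "
from h import *
s=get_state();print('tcp px',proj('top',s['tcp_pos']),s['tcp_pos'])
for z in(200,220,235,250,270): print(z,ws(ray('top',240.4,165.6,z)).round(1))
p,d=camera('top');W=world('top',d);D=W-[ox,oy,0];S=np.stack([D@ex,D@ey,W[...,2]],-1)
for r in range(158,184,2):print(r,S[r,240].round(0),p[r,240],S[r,242].round(0))
p,d=camera('side');W=world('side',d);D=W-[ox,oy,0];S=np.stack([D@ex,D@ey,W[...,2]],-1)
m=(p.max(2)<75)&(abs(S[...,1]-20)<60)&(S[...,0]>-110)&(S[...,0]<0)&(S[...,2]>175);print(S[m][np.argsort(-S[m][:,0])][:8].round(0),m.sum())
"
```

```text
tcp px (np.float64(241.71637075594361), np.float64(158.1659230292509)) [649.53203841  53.18857948 221.24457154]
200 [-34.6  23.5 200. ]
220 [-39.   22.3 220. ]
235 [-42.3  21.4 235. ]
250 [-45.6  20.5 250. ]
270 [-50.   19.3 270. ]
158 [-15.  25. 234.] [158 164 165] [-15.  18. 237.]
160 [-23.  24. 238.] [167 174 174] [-21.  18. 230.]
162 [-26.  25. 218.] [115 120 122] [-26.  18. 221.]
164 [-19.  28. 158.] [137 141 148] [-18.  21. 156.]
166 [-49.  21. 257.] [65 66 67] [-47.  15. 254.]
168 [-56.  20. 260.] [59 58 61] [-54.  14. 251.]
170 [-65.  19. 268.] [72 72 74] [-62.  13. 257.]
172 [-72.  19. 270.] [94 95 98] [-70.  12. 262.]
174 [-80.  18. 274.] [28 25 26] [-80.  11. 278.]
176 [-88.  17. 279.] [47 47 49] [-88.  10. 281.]
178 [-97.  15. 292.] [89 91 97] [-328.  -56. 1534.]
180 [-104.   15.  291.] [80 81 86] [-103.    8.  290.]
182 [-111.   14.  296.] [30 27 27] [-111.    7.  296.]
[[-78.   9. 271.]
 [-85.   8. 274.]
 [-88.   9. 272.]
 [-89.   5. 274.]
 [-89.   2. 275.]
 [-90.   4. 272.]
 [-91.  -3. 275.]
 [-92.   0. 274.]] 19
```

Depth along the finger puts the real fingertip about 40 mm short of the reported TCP along the tool axis, at station (−46,20). I'll go by the camera: back off, lower, then go further in. This path is collision-free under either assumption.

step_arm(
  rows=[
    [-0.012, 0.001, -0.005, 0, 0, 0],
    [-0.02, 0.002, -0.015, 0, 0, 0],
    [-0.025, 0.003, -0.028, 0, 0, 0],
    [-0.025, 0.003, -0.038, 0, 0, 0],
    [-0.015, 0.002, -0.042, 0, 0, 0],
    [0, 0, -0.043, 0, 0, 0],
    [0.01, -0.001, -0.043, 0, 0, 0],
    [0.02, -0.002, -0.043, 0, 0, 0],
    [0.027, -0.003, -0.043, 0, 0, 0],
    [0.03, -0.003, -0.043, 0, 0, 0],
  ],
)

```text
time: 8.55
tcp_pos: [680.3, 49.9, 178.4]
eef_rot: [[0.862, 0.108, 0.496], [-0.093, 0.994, -0.054], [-0.499, 0.001, 0.867]]
ft_force: [-2.5, -0.3, -1.6]
gripper_width: -0.001
```

```bash
cat >> h.py <<'E'
def tip():
    p,d=camera('top');W=world('top',d);D=W-[ox,oy,0];S=np.stack([D@ex,D@ey,W[...,2]],-1)
    m=(p.max(2)<100)&(abs(S[...,1]-20)<12)&(S[...,0]>-130)&(S[...,0]<-20)&(S[...,2]>190)&(S[...,2]<300)
    m=m&(S[...,2]>170);P=S[m];P=P[np.argsort(-P[:,0])];print('tip pts',P[:12:2].round(0).tolist());return p
E
python3 -c "
from h import *
rep();p=tip();cv2.imwrite('pics/t5.png',cv2.resize(p[130:190,190:290],None,fx=8,fy=8,interpolation=cv2.INTER_CUBIC))"
```

```text
t 8.55 q [ 34.7  31.3 -67.2 136.4 126.9  58.1 -42.2] st [ 19.   20.1 178.4] tilt 60.1 side -0.001 f_st [-2.5  -0.58 -1.59]
tip pts [[-25.0, 29.0, 213.0], [-27.0, 11.0, 212.0], [-28.0, 29.0, 212.0], [-31.0, 21.0, 225.0], [-34.0, 20.0, 223.0], [-35.0, 13.0, 217.0]]
```

View pics/t5.png

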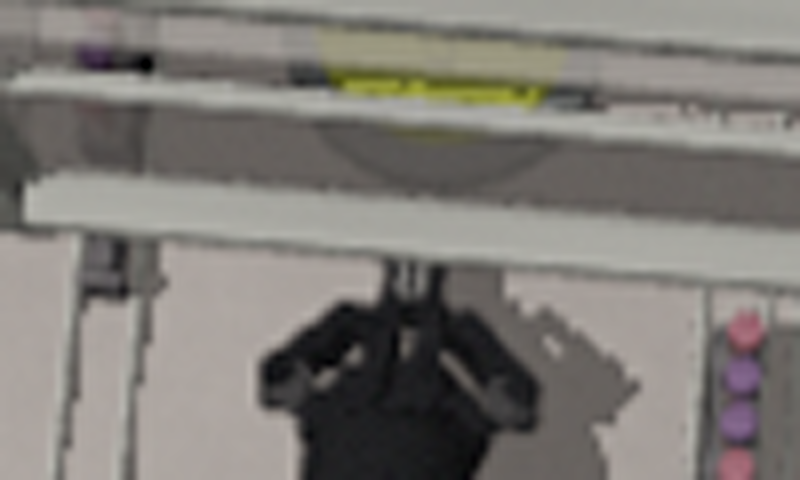

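Now the fingers go under the rail at crop (410,265), and a small contact force (−2.5, −1.6 N) is showing. Lifting.

step_arm(
  rows=[
    [0, 0, 0.001, 0, 0, 0],
    [0, 0, 0.002, 0, 0, 0],
    [0, 0, 0.003, 0, 0, 0],
    [0, 0, 0.004, 0, 0, 0],
    [0, 0, 0.005, 0, 0, 0],
    [0, 0, 0.006, 0, 0, 0],
    [0, 0, 0.007, 0, 0, 0],
    [0, 0, 0.008, 0, 0, 0],
  ],
)

```text
time: 9.4
tcp_pos: [679.2, 50.2, 185.9]
eef_rot: [[0.861, 0.107, 0.497], [-0.092, 0.994, -0.054], [-0.5, 0.001, 0.866]]
ft_force: [-5.0, -0.0, -5.3]
gripper_width: -0.001
```

```bash
python3 -c "
from h import *
rep();railz()"
```

```text
t 9.4 q [ 35.2  29.7 -67.4 136.3 126.   56.6 -42.1] st [ 17.9  20.2 185.9] tilt 60.0 side 0.0 f_st [-4.92 -0.53 -5.27]
rail top z [243.1 312.5 383. ] 733 front face [226.7 238.4 245.1] 98
```

The guard follows the hand: the rail is up about 7 mm at about 5 N. Lifting faster to about 80 mm.

step_arm(
  rows=[
    [0, 0, 0.002, 0, 0, 0],
    [0, 0, 0.005, 0, 0, 0],
    [0, 0, 0.008, 0, 0, 0],
    [0, 0, 0.011, 0, 0, 0],
    [0, 0, 0.014, 0, 0, 0],
    [0, 0, 0.017, 0, 0, 0],
    [0, 0, 0.02, 0, 0, 0],
    [0, 0, 0.023, 0, 0, 0],
    [0, 0, 0.026, 0, 0, 0],
    [0, 0, 0.029, 0, 0, 0],
  ],
)

```text
time: 10.45
tcp_pos: [679.2, 50.2, 215.2]
eef_rot: [[0.861, 0.107, 0.497], [-0.092, 0.994, -0.054], [-0.5, 0.0, 0.866]]
ft_force: [-5.4, -0.5, -5.2]
gripper_width: -0.0
```

step_arm(
  rows=[
    [0, 0, 0.003, 0, 0, 0],
    [0, 0, 0.006, 0, 0, 0],
    [0, 0, 0.009, 0, 0, 0],
    [0, 0, 0.012, 0, 0, 0],
    [0, 0, 0.015, 0, 0, 0],
    [0, 0, 0.018, 0, 0, 0],
    [0, 0, 0.021, 0, 0, 0],
    [0, 0, 0.024, 0, 0, 0],
    [0, 0, 0.027, 0, 0, 0],
    [0, 0, 0.03, 0, 0, 0],
  ],
)

```text
time: 11.45
tcp_pos: [679.2, 50.2, 245.2]
eef_rot: [[0.861, 0.107, 0.497], [-0.093, 0.994, -0.054], [-0.5, 0.0, 0.866]]
ft_force: [-5.7, 0.3, -6.0]
gripper_width: 0.001
```

```bash
python3 -c "
from h import *
rep();railz()"
```

```text
t 11.45 q [ 38.7  18.  -68.1 134.1 119.1  44.6 -39.7] st [ 17.9  20.2 245.2] tilt 60.0 side -0.0 f_st [-5.73 -0.31 -6.05]
rail top z [302.2 345.3 393.7] 579 front face [285.7 296.8 304.2] 165
```

step_arm(
  rows=[
    [0, 0, 0.002, 0, 0, 0],
    [0, 0, 0.004, 0, 0, 0],
    [0, 0, 0.006, 0, 0, 0],
    [0, 0, 0.008, 0, 0, 0],
    [0, 0, 0.01, 0, 0, 0],
    [0, 0, 0.012, 0, 0, 0],
    [0, 0, 0.014, 0, 0, 0],
    [0, 0, 0.0155, 0, 0, 0],
    [0, 0, 0.0165, 0, 0, 0],
  ],
)

```text
time: 12.4
tcp_pos: [679.3, 50.3, 261.8]
eef_rot: [[0.861, 0.107, 0.496], [-0.092, 0.994, -0.054], [-0.499, 0.0, 0.866]]
ft_force: [-4.7, -0.4, -4.9]
gripper_width: -0.0
```

step_arm(
  rows=[
    [0, 0, 0.0007, 0, 0, 0],
    [0, 0, 0.0014, 0, 0, 0],
    [0, 0, 0.002, 0, 0, 0],
  ],
)

```text
time: 12.7
tcp_pos: [679.3, 50.3, 263.7]
eef_rot: [[0.861, 0.107, 0.496], [-0.092, 0.994, -0.054], [-0.499, 0.0, 0.866]]
ft_force: [-6.5, -0.1, -3.9]
gripper_width: -0.001
```

step_arm(
  rows=[
    [0, 0, 0.0007, 0, 0, 0],
    [0, 0, 0.0014, 0, 0, 0],
    [0, 0, 0.002, 0, 0, 0],
  ],
)

```text
time: 13.0
tcp_pos: [679.3, 50.3, 265.7]
eef_rot: [[0.861, 0.107, 0.496], [-0.092, 0.994, -0.054], [-0.499, 0.0, 0.866]]
ft_force: [-5.0, 0.3, -4.4]
gripper_width: 0.001
```

step_arm(
  rows=[
    [0, 0, 0.0005, 0, 0, 0],
    [0, 0, 0.001, 0, 0, 0],
  ],
)

```text
time: 13.2
tcp_pos: [679.3, 50.3, 266.7]
eef_rot: [[0.861, 0.107, 0.496], [-0.092, 0.994, -0.054], [-0.499, 0.0, 0.866]]
ft_force: [-5.2, -0.1, -4.9]
gripper_width: 0.001
```

step_arm(
  rows=[
    [0, 0, 0.0005, 0, 0, 0],
    [0, 0, 0.001, 0, 0, 0],
  ],
)

```text
time: 13.4
tcp_pos: [679.3, 50.3, 267.6]
eef_rot: [[0.861, 0.107, 0.496], [-0.092, 0.994, -0.054], [-0.499, 0.0, 0.866]]
ft_force: [-5.8, 0.5, -5.2]
gripper_width: 0.002
```

step_arm(
  rows=[
    [0, 0, 0.0005, 0, 0, 0],
    [0, 0, 0.001, 0, 0, 0],
  ],
)

```text
time: 13.6
tcp_pos: [679.3, 50.3, 268.6]
eef_rot: [[0.861, 0.107, 0.496], [-0.092, 0.994, -0.054], [-0.499, 0.0, 0.866]]
ft_force: [-5.9, -0.4, -4.3]
gripper_width: 0.004
```

step_arm(
  rows=[
    [0, 0, 0.0005, 0, 0, 0],
    [0, 0, 0.001, 0, 0, 0],
  ],
)

```text
time: 13.8
tcp_pos: [679.3, 50.3, 269.7]
eef_rot: [[0.861, 0.107, 0.496], [-0.092, 0.994, -0.054], [-0.499, 0.0, 0.866]]
ft_force: [-4.6, -0.1, -5.1]
gripper_width: 0.0
```

step_arm(
  rows=[
    [0, 0, 0.0005, 0, 0, 0],
    [0, 0, 0.001, 0, 0, 0],
  ],
)

```text
time: 14.0
tcp_pos: [679.3, 50.3, 270.7]
eef_rot: [[0.861, 0.107, 0.496], [-0.092, 0.994, -0.054], [-0.499, 0.0, 0.866]]
ft_force: [-6.3, -0.3, -5.6]
gripper_width: -0.004
```

step_arm(
  rows=[
    [0, 0, 0.0005, 0, 0, 0],
    [0, 0, 0.001, 0, 0, 0],
  ],
)

```text
time: 14.2
tcp_pos: [679.3, 50.3, 271.7]
eef_rot: [[0.861, 0.107, 0.496], [-0.092, 0.994, -0.054], [-0.499, 0.0, 0.866]]
ft_force: [-5.6, -0.6, -5.2]
gripper_width: 0.003
```

step_arm(
  rows=[
    [0, 0, 0.0005, 0, 0, 0],
    [0, 0, 0.001, 0, 0, 0],
  ],
)

```text
time: 14.4
tcp_pos: [679.3, 50.3, 272.7]
eef_rot: [[0.861, 0.107, 0.496], [-0.092, 0.994, -0.054], [-0.499, 0.0, 0.866]]
ft_force: [-5.3, 0.7, -4.3]
gripper_width: -0.0
```

step_arm(
  rows=[
    [0, 0, 0.0005, 0, 0, 0],
    [0, 0, 0.001, 0, 0, 0],
  ],
)

```text
time: 14.6
tcp_pos: [679.3, 50.3, 273.7]
eef_rot: [[0.861, 0.107, 0.496], [-0.092, 0.994, -0.054], [-0.499, 0.0, 0.866]]
ft_force: [-5.5, 0.9, -5.7]
gripper_width: -0.002
```

step_arm(
  rows=[
    [0, 0, 0.0005, 0, 0, 0],
    [0, 0, 0.001, 0, 0, 0],
  ],
)

```text
time: 14.8
tcp_pos: [679.3, 50.3, 274.6]
eef_rot: [[0.861, 0.107, 0.496], [-0.092, 0.994, -0.054], [-0.499, 0.0, 0.866]]
ft_force: [-4.4, 0.3, -5.1]
gripper_width: 0.0
```

step_arm(
  rows=[
    [0, 0, 0.0005, 0, 0, 0],
    [0, 0, 0.001, 0, 0, 0],
  ],
)

```text
time: 15.0
tcp_pos: [679.3, 50.3, 275.6]
eef_rot: [[0.861, 0.107, 0.496], [-0.092, 0.994, -0.054], [-0.499, 0.0, 0.866]]
ft_force: [-5.0, 0.1, -5.4]
gripper_width: -0.004
```

step_arm(
  rows=[
    [0, 0, 0.0005, 0, 0, 0],
    [0, 0, 0.001, 0, 0, 0],
  ],
)

```text
time: 15.2
tcp_pos: [679.3, 50.3, 276.6]
eef_rot: [[0.861, 0.107, 0.496], [-0.092, 0.994, -0.054], [-0.499, 0.0, 0.866]]
ft_force: [-5.0, 0.5, -5.1]
gripper_width: 0.004
```

step_arm(
  rows=[
    [0, 0, 0.0005, 0, 0, 0],
    [0, 0, 0.001, 0, 0, 0],
  ],
)

```text
time: 15.4
tcp_pos: [679.3, 50.3, 277.7]
eef_rot: [[0.861, 0.107, 0.496], [-0.093, 0.994, -0.054], [-0.499, 0.0, 0.866]]
ft_force: [-5.7, -0.7, -4.6]
gripper_width: -0.001
```

step_arm(
  rows=[
    [0, 0, 0.0005, 0, 0, 0],
    [0, 0, 0.001, 0, 0, 0],
  ],
)

```text
time: 15.6
tcp_pos: [679.3, 50.3, 278.7]
eef_rot: [[0.861, 0.107, 0.496], [-0.092, 0.994, -0.054], [-0.499, 0.0, 0.866]]
ft_force: [-4.6, -0.6, -5.3]
gripper_width: 0.001
```

step_arm(
  rows=[
    [0, 0, 0.0005, 0, 0, 0],
    [0, 0, 0.001, 0, 0, 0],
  ],
)

```text
time: 15.8
tcp_pos: [679.3, 50.3, 279.7]
eef_rot: [[0.861, 0.107, 0.496], [-0.092, 0.994, -0.054], [-0.499, 0.0, 0.866]]
ft_force: [-5.3, 0.0, -4.8]
gripper_width: -0.005
```

step_arm(
  rows=[
    [0, 0, 0.0005, 0, 0, 0],
    [0, 0, 0.001, 0, 0, 0],
  ],
)

```text
time: 16.0
tcp_pos: [679.3, 50.3, 280.7]
eef_rot: [[0.861, 0.107, 0.496], [-0.092, 0.994, -0.054], [-0.499, 0.0, 0.866]]
ft_force: [-5.5, -0.4, -4.2]
gripper_width: -0.001
```

step_arm(
  rows=[
    [0, 0, 0.0005, 0, 0, 0],
    [0, 0, 0.001, 0, 0, 0],
  ],
)

```text
time: 16.2
tcp_pos: [679.3, 50.3, 281.7]
eef_rot: [[0.861, 0.107, 0.496], [-0.092, 0.994, -0.054], [-0.499, 0.0, 0.866]]
ft_force: [-5.5, -0.1, -5.6]
gripper_width: 0.001
```

step_arm(
  rows=[
    [0, 0, 0.0005, 0, 0, 0],
    [0, 0, 0.001, 0, 0, 0],
  ],
)

```text
time: 16.4
tcp_pos: [679.3, 50.3, 282.6]
eef_rot: [[0.861, 0.107, 0.496], [-0.092, 0.994, -0.054], [-0.499, 0.0, 0.866]]
ft_force: [-6.0, -0.5, -5.8]
gripper_width: 0.003
```

step_arm(
  rows=[
    [0, 0, 0.0005, 0, 0, 0],
    [0, 0, 0.001, 0, 0, 0],
  ],
)

```text
time: 16.6
tcp_pos: [679.3, 50.3, 283.7]
eef_rot: [[0.861, 0.107, 0.496], [-0.093, 0.994, -0.054], [-0.499, 0.0, 0.866]]
ft_force: [-5.0, -0.7, -5.1]
gripper_width: -0.004
```

step_arm(
  rows=[
    [0, 0, 0.0005, 0, 0, 0],
    [0, 0, 0.001, 0, 0, 0],
  ],
)

```text
time: 16.8
tcp_pos: [679.3, 50.3, 284.7]
eef_rot: [[0.861, 0.107, 0.496], [-0.093, 0.994, -0.054], [-0.499, 0.0, 0.866]]
ft_force: [-4.3, 0.0, -4.7]
gripper_width: 0.004
```

step_arm(
  rows=[
    [0, 0, 0.0005, 0, 0, 0],
    [0, 0, 0.001, 0, 0, 0],
  ],
)

```text
time: 17.0
tcp_pos: [679.3, 50.3, 285.7]
eef_rot: [[0.861, 0.107, 0.496], [-0.093, 0.994, -0.054], [-0.499, 0.0, 0.866]]
ft_force: [-5.0, -0.3, -4.9]
gripper_width: -0.002
```

step_arm(
  rows=[
    [0, 0, 0.0005, 0, 0, 0],
    [0, 0, 0.001, 0, 0, 0],
  ],
)

```text
time: 17.2
tcp_pos: [679.3, 50.3, 286.7]
eef_rot: [[0.862, 0.107, 0.496], [-0.093, 0.994, -0.054], [-0.499, 0.0, 0.866]]
ft_force: [-6.1, 0.5, -4.6]
gripper_width: 0.0
```

step_arm(
  rows=[
    [0, 0, 0.0005, 0, 0, 0],
    [0, 0, 0.001, 0, 0, 0],
  ],
)

```text
time: 17.4
tcp_pos: [679.3, 50.3, 287.7]
eef_rot: [[0.861, 0.107, 0.496], [-0.092, 0.994, -0.054], [-0.499, 0.0, 0.866]]
ft_force: [-4.5, 0.2, -4.8]
gripper_width: -0.0
```

step_arm(
  rows=[
    [0, 0, 0.0005, 0, 0, 0],
    [0, 0, 0.001, 0, 0, 0],
  ],
)

```text
time: 17.6
tcp_pos: [679.3, 50.3, 288.7]
eef_rot: [[0.861, 0.107, 0.496], [-0.092, 0.994, -0.054], [-0.499, 0.0, 0.866]]
ft_force: [-5.2, -0.5, -5.9]
gripper_width: -0.003
```

step_arm(
  rows=[
    [0, 0, 0.0005, 0, 0, 0],
    [0, 0, 0.001, 0, 0, 0],
  ],
)

```text
time: 17.8
tcp_pos: [679.3, 50.3, 289.7]
eef_rot: [[0.862, 0.107, 0.496], [-0.093, 0.994, -0.054], [-0.499, 0.0, 0.866]]
ft_force: [-5.2, 0.3, -5.1]
gripper_width: -0.001
```

step_arm(
  rows=[
    [0, 0, 0.0005, 0, 0, 0],
    [0, 0, 0.001, 0, 0, 0],
  ],
)

```text
time: 18.0
tcp_pos: [679.3, 50.3, 290.7]
eef_rot: [[0.861, 0.107, 0.496], [-0.092, 0.994, -0.054], [-0.499, 0.0, 0.866]]
ft_force: [-5.7, -0.5, -4.5]
gripper_width: -0.002
```

step_arm(
  rows=[
    [0, 0, 0.0005, 0, 0, 0],
    [0, 0, 0.001, 0, 0, 0],
  ],
)

```text
time: 18.2
tcp_pos: [679.4, 50.3, 291.7]
eef_rot: [[0.862, 0.107, 0.496], [-0.093, 0.994, -0.054], [-0.499, 0.0, 0.866]]
ft_force: [-6.1, -0.1, -4.8]
gripper_width: -0.0
```

step_arm(
  rows=[
    [0, 0, 0.0005, 0, 0, 0],
    [0, 0, 0.001, 0, 0, 0],
  ],
)

```text
time: 18.4
tcp_pos: [679.3, 50.3, 292.7]
eef_rot: [[0.861, 0.107, 0.496], [-0.093, 0.994, -0.054], [-0.499, 0.0, 0.866]]
ft_force: [-5.1, -0.2, -5.2]
gripper_width: 0.001
```

step_arm(
  rows=[
    [0, 0, 0.0005, 0, 0, 0],
    [0, 0, 0.001, 0, 0, 0],
  ],
)

```text
time: 18.6
tcp_pos: [679.3, 50.3, 293.6]
eef_rot: [[0.861, 0.107, 0.496], [-0.092, 0.994, -0.054], [-0.499, 0.0, 0.866]]
ft_force: [-5.2, 0.7, -4.9]
gripper_width: -0.001
```

step_arm(
  rows=[
    [0, 0, 0.0005, 0, 0, 0],
    [0, 0, 0.001, 0, 0, 0],
  ],
)

```text
time: 18.8
tcp_pos: [679.3, 50.3, 294.7]
eef_rot: [[0.862, 0.107, 0.496], [-0.093, 0.994, -0.054], [-0.499, 0.0, 0.866]]
ft_force: [-5.5, 0.0, -5.6]
gripper_width: 0.003
```

step_arm(
  rows=[
    [0, 0, 0.0005, 0, 0, 0],
    [0, 0, 0.001, 0, 0, 0],
  ],
)

```text
time: 19.0
tcp_pos: [679.3, 50.3, 295.7]
eef_rot: [[0.862, 0.107, 0.496], [-0.093, 0.994, -0.054], [-0.499, 0.0, 0.866]]
ft_force: [-6.7, -0.2, -4.8]
gripper_width: 0.001
```

```bash
python3 -c "
from h import *
rep();railz()"
```

```text
t 19.0 q [ 42.6   8.5 -68.2 131.4 112.2  33.9 -35.6] st [ 18.   20.3 295.7] tilt 60.1 side -0.0 f_st [-6.6  -0.91 -4.79]
rail top z [352.5 362.9 395.5] 321 front face [337.1 346.9 354.2] 175
```

step_arm(
  rows=[
    [0, 0, 0.0005, 0, 0, 0],
    [0, 0, 0.001, 0, 0, 0],
  ],
)

```text
time: 19.25
tcp_pos: [679.4, 50.2, 296.8]
eef_rot: [[0.862, 0.107, 0.496], [-0.093, 0.994, -0.054], [-0.499, 0.0, 0.867]]
ft_force: [-5.9, 0.6, -4.3]
gripper_width: 0.001
```

step_arm(
  rows=[
    [0, 0, 0.0005, 0, 0, 0],
    [0, 0, 0.001, 0, 0, 0],
  ],
)

```text
time: 19.45
tcp_pos: [679.5, 50.3, 298.0]
eef_rot: [[0.862, 0.107, 0.496], [-0.093, 0.994, -0.054], [-0.499, 0.0, 0.867]]
ft_force: [-5.2, -0.3, -2.5]
gripper_width: 0.002
```

step_arm(
  rows=[
    [0, 0, 0.0005, 0, 0, 0],
    [0, 0, 0.001, 0, 0, 0],
  ],
)

```text
time: 19.65
tcp_pos: [679.4, 50.3, 298.9]
eef_rot: [[0.862, 0.107, 0.496], [-0.093, 0.994, -0.054], [-0.499, 0.0, 0.867]]
ft_force: [-5.6, 0.1, -3.6]
gripper_width: 0.001
```

The vertical push dipped (2.5 N), which may be the catch. Smaller steps from here.

step_arm(
  rows=[
    [0, 0, 0.0003, 0, 0, 0],
    [0, 0, 0.0007, 0, 0, 0],
  ],
)

```text
time: 19.85
tcp_pos: [679.4, 50.3, 299.5]
eef_rot: [[0.862, 0.107, 0.496], [-0.093, 0.994, -0.053], [-0.499, 0.0, 0.867]]
ft_force: [-5.5, 0.2, -4.4]
gripper_width: -0.001
```

step_arm(
  rows=[
    [0, 0, 0.0003, 0, 0, 0],
    [0, 0, 0.0007, 0, 0, 0],
  ],
)

```text
time: 20.05
tcp_pos: [679.4, 50.3, 300.2]
eef_rot: [[0.862, 0.107, 0.496], [-0.093, 0.994, -0.054], [-0.499, 0.0, 0.867]]
ft_force: [-5.6, -0.6, -5.4]
gripper_width: 0.002
```

step_arm(
  rows=[
    [0, 0, 0.0003, 0, 0, 0],
    [0, 0, 0.0007, 0, 0, 0],
  ],
)

```text
time: 20.25
tcp_pos: [679.3, 50.3, 300.6]
eef_rot: [[0.861, 0.107, 0.497], [-0.092, 0.994, -0.054], [-0.499, 0.0, 0.866]]
ft_force: [-4.8, 0.5, -6.6]
gripper_width: 0.003
```

step_arm(
  rows=[
    [0, 0, 0.0003, 0, 0, 0],
    [0, 0, 0.0006, 0, 0, 0],
  ],
)

```text
time: 20.45
tcp_pos: [679.3, 50.3, 301.0]
eef_rot: [[0.861, 0.107, 0.497], [-0.092, 0.994, -0.054], [-0.5, 0.001, 0.866]]
ft_force: [-4.2, 1.0, -8.3]
gripper_width: -0.004
```

The push is climbing (8.3 N) just above the dip, so this is the stop and the guard is caught. Easing down slowly.

step_arm(
  rows=[
    [0, 0, -0.001, 0, 0, 0],
    [0, 0, -0.002, 0, 0, 0],
    [0, 0, -0.003, 0, 0, 0],
    [0, 0, -0.004, 0, 0, 0],
    [0, 0, -0.005, 0, 0, 0],
    [0, 0, -0.006, 0, 0, 0],
    [0, 0, -0.007, 0, 0, 0],
    [0, 0, -0.008, 0, 0, 0],
    [0, 0, -0.01, 0, 0, 0],
    [0, 0, -0.012, 0, 0, 0],
  ],
)

```text
time: 21.45
tcp_pos: [679.6, 50.2, 289.2]
eef_rot: [[0.862, 0.107, 0.496], [-0.093, 0.994, -0.054], [-0.499, 0.001, 0.866]]
ft_force: [-0.2, -0.9, 0.2]
gripper_width: -0.001
```

```bash
python3 -c "
from h import *
rep();railz()"
```

```text
t 21.45 q [ 42.    9.7 -68.1 131.8 113.2  35.3 -36.3] st [ 18.3  20.2 289.2] tilt 60.1 side -0.0 f_st [-0.06 -0.91  0.2 ]
rail top z [354.5 367.6 397.6] 328 front face [338.2 349.1 356.4] 173
```

The guard holds by itself: force is zero, and the rail underside at about 338 is unchanged with the hand 10 mm below it. Now backing out and turning the tool down.

step_arm(
  rows=[
    [-0.015, 0.0016, -0.003, 0, 0, 0],
    [-0.04, 0.0043, -0.003, 0, 0, 0],
    [-0.07, 0.0075, 0, 0, 0, 0],
    [-0.1, 0.0107, 0.005, 0, 0.02, 0],
    [-0.125, 0.013, 0.015, 0.005, 0.08, 0],
    [-0.145, 0.013, 0.03, 0.017, 0.16, 0],
    [-0.16, 0.01, 0.045, 0.03, 0.26, 0],
    [-0.17, 0.0, 0.06, 0.04, 0.36, 0],
    [-0.18, -0.01, 0.07, 0.05, 0.46, 0],
    [-0.19, -0.02, 0.08, 0.06, 0.56, 0],
  ],
)

```text
time: 22.5
tcp_pos: [534.6, 13.1, 346.6]
eef_rot: [[0.75, 0.209, 0.628], [-0.215, 0.974, -0.068], [-0.626, -0.083, 0.776]]
ft_force: [-0.7, -1.8, 0.5]
gripper_width: -0.006
```

```bash
python3 -c "
from h import *
rep();goto((-222,-125,300),0);goto((-222,-125,190),0);railz()"
```

```text
t 22.5 q [ 20.6 -20.  -40.8 134.   42.6  25.3  23.5] st [-121.9  -32.1  346.6] tilt 50.8 side -0.133 f_st [-0.51 -1.89  0.49]
shift m [-0.1094 -0.0817 -0.0466] rotvec [0.2182 0.8678 0.0601] deg 51.4
shift m [-0.1094 -0.0817 -0.1566] rotvec [0.2182 0.8678 0.0601] deg 51.4
rail top z [354.6 366.5 396.8] 298 front face [338.7 348.4 356.8] 172
```

step_arm(
  rows=[
    [-0.01, 0, 0.01, 0.02, 0.09, 0.006],
    [-0.02, 0, 0.02, 0.045, 0.19, 0.012],
    [-0.03, -0.01, 0.02, 0.07, 0.29, 0.02],
    [-0.04, -0.02, 0.02, 0.1, 0.39, 0.03],
    [-0.055, -0.03, 0.02, 0.12, 0.49, 0.035],
    [-0.07, -0.045, 0.02, 0.145, 0.59, 0.04],
    [-0.085, -0.06, 0.01, 0.17, 0.69, 0.05],
    [-0.1, -0.075, 0.0, 0.2, 0.79, 0.055],
    [-0.109, -0.082, -0.02, 0.218, 0.868, 0.06],
    [-0.109, -0.082, -0.046, 0.218, 0.868, 0.06],
  ],
)

```text
time: 23.55
tcp_pos: [427.1, -70.0, 300.3]
eef_rot: [[0.0, 0.109, 0.994], [-0.0, 0.994, -0.109], [-1.0, -0.0, 0.0]]
ft_force: [0.9, 1.1, -0.6]
gripper_width: 0.001
```

```bash
python3 -c "
from h import *
rep();goto((-222,-125,190),0)"
```

```text
t 23.55 q [ 3.000e+00 -3.900e+00 -2.100e+00  1.127e+02 -1.000e-01  7.120e+01
  8.470e+01] st [-219.9 -126.2  300.3] tilt 0.0 side -0.0 f_st [ 0.83  1.19 -0.56]
shift m [-0.0019  0.0014 -0.1103] rotvec [0.0001 0.     0.0026] deg 0.2
```

step_arm(
  rows=[
    [-0.004, 0.001, -0.015, 0, 0, 0],
    [-0.004, 0.001, -0.04, 0, 0, 0],
    [-0.004, 0.001, -0.07, 0, 0, 0],
    [-0.004, 0.001, -0.09, 0, 0, 0],
    [-0.004, 0.001, -0.1, 0, 0, 0],
    [-0.004, 0.001, -0.1, 0, 0, 0],
  ],
)

```text
time: 24.15
tcp_pos: [421.8, -67.5, 200.0]
eef_rot: [[0.001, 0.107, 0.994], [-0.0, 0.994, -0.107], [-1.0, -0.0, 0.001]]
ft_force: [0.2, 0.5, 0.3]
gripper_width: 0.001
```

```bash
python3 -c "
from h import *
rep()
p,d=camera('side');cv2.imwrite('pics/s6.png',cv2.resize(p[120:280,200:400],None,fx=4,fy=3.75,interpolation=cv2.INTER_CUBIC))
W=world('side',d);D=W-[ox,oy,0];S=np.stack([D@ex,D@ey,W[...,2]],-1)
m=(abs(S[...,0]+224)<40)&(abs(S[...,1]+125)<45)&(S[...,2]>168)&(S[...,2]<330)
m&=(S[...,0]<-209);P=S[m];P=P[np.argsort(P[:,2])];print(P[:12].round(0).tolist())
s=get_state();u,v=proj('side',s['tcp_pos']);print('tcp crop',(u-200)*4,(v-120)*3.75)
for k in(20,40):
  u,v=proj('side',s['tcp_pos']+np.array([0,0,k]));print(k,(u-200)*4,(v-120)*3.75)"
```

```text
t 24.15 q [  2.9   0.4  -2.5 121.4   0.   58.1  84.3] st [-225.5 -124.3  200. ] tilt 0.0 side -0.0 f_st [0.11 0.49 0.31]
[[-215.0, -142.0, 168.0], [-216.0, -112.0, 168.0], [-218.0, -109.0, 169.0], [-214.0, -138.0, 169.0], [-209.0, -139.0, 169.0], [-213.0, -141.0, 170.0], [-215.0, -154.0, 170.0], [-216.0, -108.0, 170.0], [-214.0, -156.0, 171.0], [-210.0, -111.0, 171.0], [-215.0, -111.0, 171.0], [-210.0, -142.0, 172.0]]
tcp crop 279.1681058100121 421.1005085023959
20 280.1094571098847 399.07840929329274
40 281.07449880230706 376.5020938472765
```

View pics/s6.png

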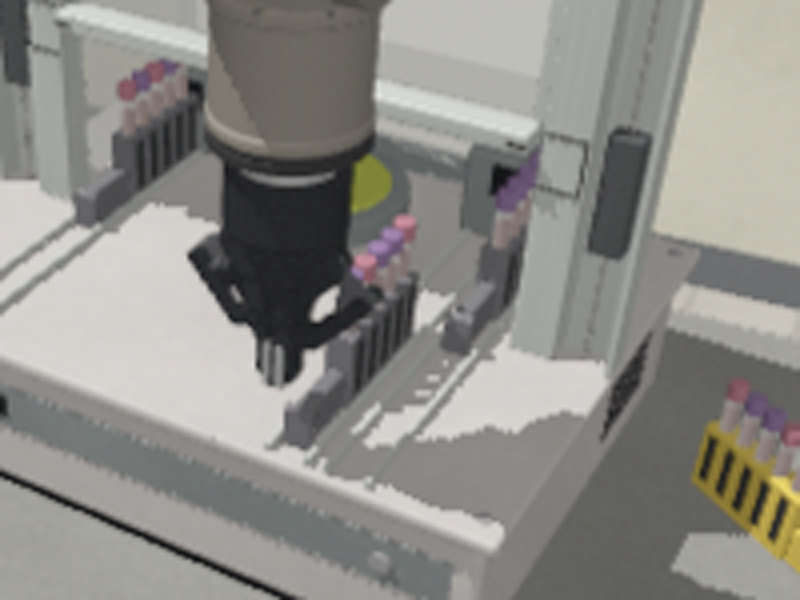

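The real tip shows at crop (278,386), against the reported TCP at (279,421), so it's about 35 mm short along the tool. The guard rail stays up inside the mark. Lowering behind the rack's end plate, at crop (305,415).

step_arm(
  rows=[
    [0, -0.001, -0.02, 0, 0, 0],
    [0, -0.001, -0.04, 0, 0, 0],
    [0, -0.001, -0.052, 0, 0, 0],
    [0, -0.001, -0.057, 0, 0, 0],
    [0.004, -0.001, -0.057, 0, 0, 0],
    [0.008, -0.002, -0.057, 0, 0, 0],
    [0.011, -0.002, -0.057, 0, 0, 0],
    [0.014, -0.002, -0.057, 0, 0, 0],
    [0.017, -0.003, -0.057, 0, 0, 0],
    [0.02, -0.003, -0.057, 0, 0, 0],
  ],
)

```text
time: 25.2
tcp_pos: [442.7, -70.5, 144.0]
eef_rot: [[0.003, 0.107, 0.994], [0.0, 0.994, -0.107], [-1.0, 0.001, 0.003]]
ft_force: [-1.9, 0.2, 1.8]
gripper_width: 0.0
```

```bash
python3 -c "
from h import *
rep()
p,d=camera('side');cv2.imwrite('pics/s7.png',cv2.resize(p[120:280,200:400],None,fx=4,fy=3.75,interpolation=cv2.INTER_CUBIC))"
```

```text
t 25.2 q [  2.9   6.4  -2.2 122.9   0.3  50.5  84.3] st [-204.4 -125.   144. ] tilt 0.2 side 0.001 f_st [-1.9  -0.04  1.82]
```

View pics/s7.png

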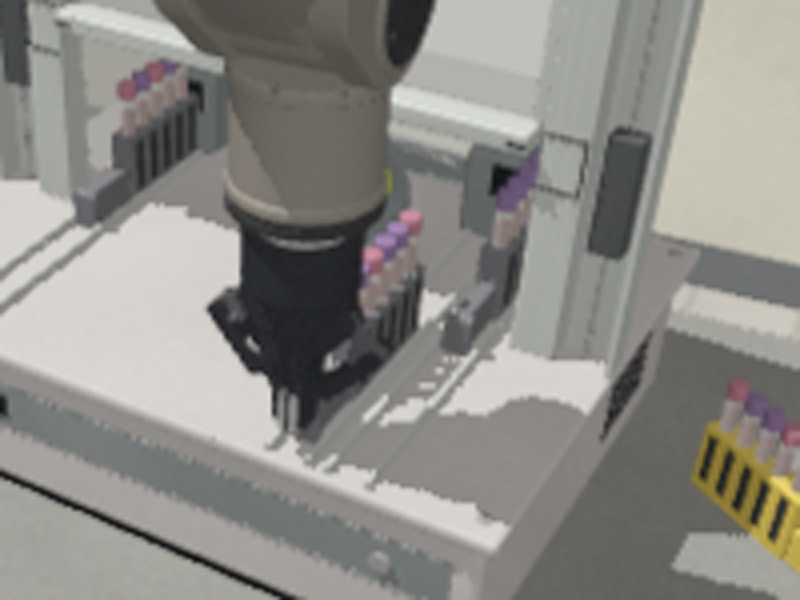

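The finger has met the end plate at −1.9 N, and the rack has begun to move. I'll push on while tilting the hand forward, so the body stays clear of the rail at the end.

step_arm(
  rows=[
    [0.005, -0.0005, 0.001, -0.003, -0.026, 0],
    [0.011, -0.0012, 0.001, -0.006, -0.052, 0],
    [0.017, -0.0018, 0.001, -0.009, -0.078, 0],
    [0.023, -0.0025, 0.001, -0.011, -0.104, 0],
    [0.029, -0.0031, 0.0015, -0.014, -0.13, 0],
    [0.035, -0.0037, 0.0015, -0.017, -0.156, 0],
    [0.041, -0.0044, 0.0015, -0.02, -0.182, 0],
    [0.047, -0.005, 0.002, -0.022, -0.208, 0],
    [0.053, -0.0057, 0.002, -0.025, -0.234, 0],
    [0.059, -0.0063, 0.002, -0.028, -0.26, 0],
  ],
)

```text
time: 26.25
tcp_pos: [501.9, -76.7, 146.1]
eef_rot: [[0.262, 0.107, 0.959], [-0.028, 0.994, -0.103], [-0.965, 0.001, 0.263]]
ft_force: [-0.9, 0.5, -0.6]
gripper_width: -0.001
```

```bash
cat >> h.py <<'E'
def caps(f=None):
    p,d=camera('top');W=world('top',d);D=W-[ox,oy,0];S=np.stack([D@ex,D@ey,W[...,2]],-1)
    b,g,r=[p[...,k].astype(int) for k in range(3)]
    m=(r-g>25)&(abs(S[...,1]+125)<20)&(abs(S[...,2]-275)<14)
    print('caps x',np.percentile(S[m][:,0],[2,50,98]).round(1) if m.any() else None,m.sum(), 'y',np.median(S[m][:,1]).round(1),'z',np.median(S[m][:,2]).round(1))
    if f: cv2.imwrite(f,cv2.resize(p[100:230,170:340],None,fx=4,fy=4,interpolation=cv2.INTER_CUBIC))
E
python3 -c "
from h import *
rep();caps()"
```

```text
t 26.25 q [  2.6   3.6  -2.4 127.9   3.   33.4  81.8] st [-144.9 -124.9  146.1] tilt 15.3 side 0.0 f_st [-0.99  0.44 -0.59]
caps x [-82.  -55.3 -16.3] 42 y -125.4 z 274.3
```

step_arm(
  rows=[
    [0.006, -0.0006, 0.0004, -0.003, -0.026, 0],
    [0.012, -0.0013, 0.0007, -0.006, -0.052, 0],
    [0.018, -0.0019, 0.001, -0.009, -0.078, 0],
    [0.024, -0.0026, 0.0014, -0.011, -0.104, 0],
    [0.03, -0.0032, 0.0017, -0.014, -0.13, 0],
    [0.036, -0.0038, 0.002, -0.017, -0.156, 0],
    [0.042, -0.0045, 0.0024, -0.02, -0.182, 0],
    [0.048, -0.0051, 0.0028, -0.022, -0.208, 0],
    [0.054, -0.0058, 0.0031, -0.025, -0.234, 0],
    [0.059, -0.0063, 0.0035, -0.028, -0.26, 0],
  ],
)

```text
time: 27.3
tcp_pos: [560.8, -82.9, 149.6]
eef_rot: [[0.5, 0.107, 0.859], [-0.053, 0.994, -0.092], [-0.864, 0.001, 0.503]]
ft_force: [-0.7, -0.1, -0.3]
gripper_width: -0.004
```

```bash
python3 -c "
from h import *
rep();caps()"
```

```text
t 27.3 q [  0.7   3.7  -0.9 133.4  14.1  13.3  70.8] st [ -85.7 -124.8  149.6] tilt 30.2 side 0.001 f_st [-0.7  -0.17 -0.31]
caps x [-33.5 -24.  -11.6] 19 y -124.4 z 274.7
```

step_arm(
  rows=[
    [0.005, -0.0005, 0, 0, 0, 0],
    [0.01, -0.0011, 0, 0, 0, 0],
    [0.015, -0.0016, 0, 0, 0, 0],
    [0.02, -0.0021, 0, 0, 0, 0],
    [0.025, -0.0027, 0, 0, 0, 0],
    [0.03, -0.0032, 0, 0, 0, 0],
    [0.034, -0.0036, 0, 0, 0, 0],
    [0.038, -0.0041, 0, 0, 0, 0],
    [0.041, -0.0044, 0, 0, 0, 0],
    [0.043, -0.0046, 0, 0, 0, 0],
  ],
)

```text
time: 28.35
tcp_pos: [603.7, -87.6, 149.4]
eef_rot: [[0.499, 0.107, 0.86], [-0.053, 0.994, -0.092], [-0.865, 0.0, 0.502]]
ft_force: [-1.5, 0.5, 1.0]
gripper_width: 0.002
```

```bash
python3 -c "
from h import *
rep();caps();railz('pics/s8.png')"
```

```text
t 28.35 q [  1.5   7.8  -1.2 128.5  12.5  14.   72.9] st [ -42.5 -124.8  149.4] tilt 30.1 side 0.0 f_st [-1.58  0.36  1.05]
caps x None 0 y nan z nan
rail top z [354.4 368.2 395.7] 251 front face [338.1 348.3 356.5] 122
  return _methods._mean(a, axis=axis, dtype=dtype,
  ret = ret.dtype.type(ret / rcount)
```

View pics/s8.png

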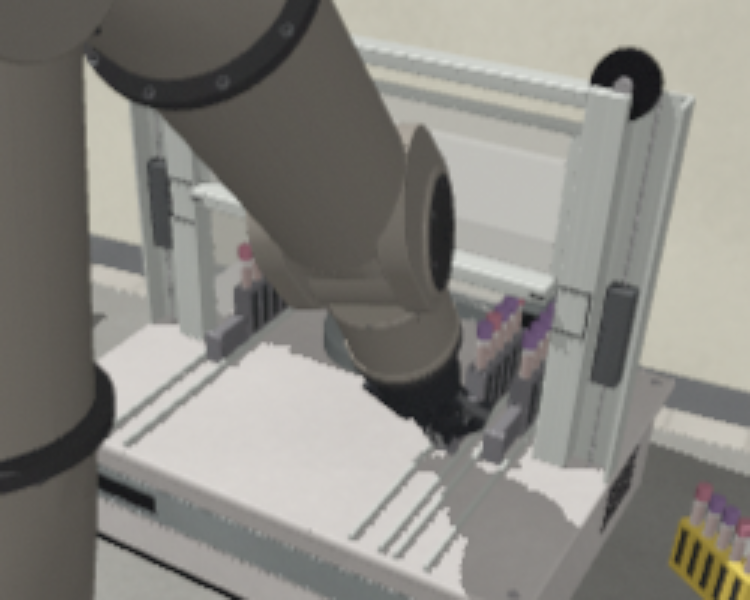

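The rack is upright, in its lane and nearly home, next to the loaded right rack, and the rail is still up. Final slow push now.

step_arm(
  rows=[
    [0.0015, -0.0002, 0, 0, 0, 0],
    [0.003, -0.0003, 0, 0, 0, 0],
    [0.0045, -0.0005, 0, 0, 0, 0],
    [0.006, -0.0006, 0, 0, 0, 0],
  ],
)

```text
time: 28.85
tcp_pos: [609.5, -88.1, 149.4]
eef_rot: [[0.499, 0.107, 0.86], [-0.053, 0.994, -0.092], [-0.865, 0.0, 0.502]]
ft_force: [-0.6, 0.4, 0.2]
gripper_width: -0.003
```

step_arm(
  rows=[
    [0.0007, -0.0001, 0, 0, 0, 0],
    [0.0015, -0.0002, 0, 0, 0, 0],
  ],
)

```text
time: 29.05
tcp_pos: [611.0, -88.3, 149.4]
eef_rot: [[0.499, 0.107, 0.86], [-0.053, 0.994, -0.092], [-0.865, 0.0, 0.502]]
ft_force: [-2.5, 0.7, -0.2]
gripper_width: -0.001
```

step_arm(
  rows=[
    [0.0007, -0.0001, 0, 0, 0, 0],
    [0.0015, -0.0002, 0, 0, 0, 0],
  ],
)

```text
time: 29.25
tcp_pos: [612.5, -88.6, 149.4]
eef_rot: [[0.499, 0.107, 0.86], [-0.053, 0.994, -0.092], [-0.865, 0.0, 0.502]]
ft_force: [-0.7, -0.3, -0.2]
gripper_width: 0.002
```

step_arm(
  rows=[
    [0.0007, -0.0001, 0, 0, 0, 0],
    [0.0015, -0.0002, 0, 0, 0, 0],
  ],
)

```text
time: 29.45
tcp_pos: [614.0, -88.7, 149.4]
eef_rot: [[0.499, 0.107, 0.86], [-0.053, 0.994, -0.092], [-0.865, 0.0, 0.502]]
ft_force: [-0.6, -0.4, 0.4]
gripper_width: -0.001
```

step_arm(
  rows=[
    [0.0007, -0.0001, 0, 0, 0, 0],
    [0.0015, -0.0002, 0, 0, 0, 0],
  ],
)

```text
time: 29.65
tcp_pos: [615.0, -88.9, 149.1]
eef_rot: [[0.498, 0.107, 0.86], [-0.053, 0.994, -0.092], [-0.865, 0.0, 0.501]]
ft_force: [-12.1, 2.0, 8.8]
gripper_width: 0.0
```

step_arm(
  rows=[
    [0.0005, -0.0001, 0, 0, 0, 0],
    [0.001, -0.0001, 0, 0, 0, 0],
  ],
)

```text
time: 29.85
tcp_pos: [615.2, -89.0, 149.0]
eef_rot: [[0.497, 0.107, 0.861], [-0.053, 0.994, -0.092], [-0.866, 0.0, 0.5]]
ft_force: [-23.8, 4.0, 17.6]
gripper_width: -0.0
```

Firm stop: the rack is home at a contact of about −42 mm, as given. Backing off straight.

step_arm(
  rows=[
    [-0.002, 0.0002, 0, 0, 0, 0],
    [-0.005, 0.0005, 0.0005, 0, 0, 0],
    [-0.012, 0.0013, 0.001, 0, 0, 0],
    [-0.025, 0.0027, 0.002, 0, 0, 0],
    [-0.045, 0.0048, 0.005, 0, 0, 0],
    [-0.07, 0.0075, 0.015, 0, 0, 0],
    [-0.09, 0.01, 0.035, 0, 0.02, 0],
    [-0.1, 0.011, 0.065, 0, 0.05, 0],
    [-0.11, 0.012, 0.1, 0, 0.08, 0],
    [-0.12, 0.013, 0.14, 0, 0.12, 0],
  ],
)

```text
time: 30.85
tcp_pos: [494.1, -75.9, 290.2]
eef_rot: [[0.39, 0.106, 0.915], [-0.053, 0.994, -0.092], [-0.919, -0.012, 0.393]]
ft_force: [1.0, -0.7, -0.7]
gripper_width: -0.001
```

step_arm(
  rows=[
    [-0.01, 0.02, 0.03, 0, 0.05, 0],
    [-0.02, 0.05, 0.05, 0, 0.1, 0],
    [-0.03, 0.09, 0.06, 0, 0.15, 0],
    [-0.04, 0.13, 0.06, 0, 0.2, 0],
    [-0.04, 0.17, 0.06, 0, 0.25, 0],
    [-0.04, 0.21, 0.06, 0, 0.3, 0],
    [-0.04, 0.25, 0.06, 0, 0.3, 0],
    [-0.04, 0.29, 0.06, 0, 0.3, 0],
    [-0.04, 0.32, 0.06, 0, 0.3, 0],
    [-0.04, 0.34, 0.06, 0, 0.3, 0],
  ],
)

```text
time: 31.85
tcp_pos: [455.3, 265.8, 349.2]
eef_rot: [[0.103, 0.096, 0.99], [-0.053, 0.994, -0.091], [-0.993, -0.044, 0.108]]
ft_force: [0.2, -0.3, -0.6]
gripper_width: 0.003
```

```bash
python3 -c "
from h import *
rep();railz('pics/s9.png')
p,d=camera('top');W=world('top',d);D=W-[ox,oy,0];S=np.stack([D@ex,D@ey,W[...,2]],-1)
for yc in(-125,-170,165):
  m=(p.max(2)<130)&(abs(S[...,1]-yc)<9)&(S[...,2]>180)&(S[...,2]<202)&(S[...,0]>-215)&(S[...,0]<0)
  print(yc,'handle x',np.percentile(S[m][:,0],[0,5,50]).round(1) if m.any() else None,m.sum())
p,d=camera('side');W=world('side',d);D=W-[ox,oy,0];S=np.stack([D@ex,D@ey,W[...,2]],-1)
for yc in(-125,-170,165):
  m=(p.max(2)<140)&(abs(S[...,1]-yc)<9)&(S[...,2]>172)&(S[...,2]<202)&(S[...,0]>-215)&(S[...,0]<0)
  print(yc,'side handle x',np.percentile(S[m][:,0],[0,5,50]).round(1) if m.any() else None,m.sum())
"
```

```text
t 31.85 q [-16.    3.7 -26.9  99.8   8.2  74.8  39.7] st [-227.8  210.7  349.2] tilt 6.2 side -0.042 f_st [ 0.18 -0.27 -0.61]
rail top z [354.5 365.5 395.3] 323 front face [339.1 348.7 356.8] 173
-125 handle x [-42.2 -41.7 -22.6] 52
-170 handle x [-46.5 -45.4 -26. ] 58
165 handle x [-43.6 -42.9 -23.9] 54
-125 side handle x [-46.  -44.6 -28.5] 95
-170 side handle x [-50.6 -48.  -34.3] 110
165 side handle x [-47.8 -46.4 -27.5] 94
```

```bash
python3 -c "
from h import *
p=cv2.imread('pics/top0.png');d=np.load('pics/top0.npy');W=world('top',d);D=W-[ox,oy,0];S=np.stack([D@ex,D@ey,W[...,2]],-1)
for yc in(-170,165):
  m=(p.max(2)<130)&(abs(S[...,1]-yc)<9)&(S[...,2]>180)&(S[...,2]<202)&(S[...,0]>-215)&(S[...,0]<0)
  print(yc,np.percentile(S[m][:,0],[0,5,50]).round(1))
railz();rep();close_job()"
```

```text
-170 [-45.4 -44.5 -36.3]
165 [-43.6 -43.3 -32.8]
rail top z [354.3 368.6 395.9] 317 front face [338.4 348.8 356.6] 176
t 32.05 q [-15.9   3.6 -26.8  99.9   8.2  74.8  39.9] st [-226.9  208.4  349.1] tilt 6.2 side -0.043 f_st [-0.08  0.02  0.17]
the job is handed in; nothing more can be done
```

The guard is up and holding by itself, the grey rack is fully home in its bay, and I handed the job in at about 32 s of the 67 s allowed.

- **Guard:** I felt the push dip and then climb at the stop, and the highest contact force I read was about 9 N, half the 18 N forcing limit. With the hand away, the rail stayed at a lift of about 119 mm for more than 10 s.
- **Rack:** I pushed the rack along its lane until it met the rigid stop, with a force of about 30 N at the very end. Its end plate was then measured at −42 mm, where it should be. I last saw it upright just before the final push.
- **Other things:** the two racks already in the bay measured where they started, within about 1 mm. I didn't re-measure the bottle and tray, but the arm felt no contact near them.

**Checks that failed or disagreed:**
- The real fingertip was about 35–40 mm short of the reported tool point along the tool. My first lift therefore missed the rail, with no force, and I redid it going by the camera.
- The last confirming picture could not be viewed because of the picture limit, so the final checks are depth measurements only.

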